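Feel the end float of the cover roller and centre it

TASK

Check the end float of the roller shaft in the book-cover rolling machine by its red hand wheel: push the shaft in, towards the machine, until it bears firmly but gently on its hidden inner stop and keep it pressed there for a moment, then pull it out until it bears the same way on its outer stop. Never force it against a stop (about 10 N is plenty, 20 N is too much). Then set the shaft half-way between the two stops you felt, so that the covers run straight, let go, and leave the other things on the desk where they are.

Things in the scene. Friction and masses are not known exactly. Their poses are not given: they have to be found in the camera images.
- roller: Sliding shaft with its red hand wheel (disc 68 mm across, 14 mm thick along the shaft) and, inside the machine, a black roller. Origin: centre of the hand wheel, 90 mm above the desk. Its y axis is level, along the shaft from the wheel into the machine: +y is in, -y is out. It slides only along y, with about 1.5 N of drag, does not turn, and starts between its stops. 0.4 to 0.9 kg.
- wheel_top (a point): Top of the hand wheel's rim, middle of its thickness, 124 mm above the desk; axes as the roller's. The rim can be pinched from above across its 14 mm thickness, with fingertips not lower than 98 mm.
- bare_shaft (a point): Point on the axis of the bare steel shaft (12 mm thick, its top 96 mm above the desk), 45 mm inward of the wheel's centre; moves with the wheel. Between the wheel and the machine's side 60 to 95 mm of shaft are free.
- machine: Book-cover rolling machine, fixed to the desk: grey base 200 x 320 mm, grey side cheek, black roller, closed green end housing 160 x 100 mm; 122 mm high at most. Origin on the desk; y axis along the shaft, the wheel about 200 mm to -y, the green housing at +95 to +195 mm.
- thrust_block: Brass block with the two stops, hidden inside the green housing; its place along the shaft differs every time. Origin at its foot, not midway between the stops, whose places in it are not given; y axis as the machine's. The float between the stops is between 10 and 30 mm; both stops are hard metal.
- spare_wheel_mid (a point): bystander: spare red hand wheel lying flat, 68 mm across, 14 mm thick; its centre
- screwdriver_grip (a point): bystander: screwdriver lying on the desk, 190 mm long; the middle of its handle
- glue_jar_mid (a point): bystander: white glue jar, 56 mm across, 70 mm high; its centre
- stamp_mid (a point): bystander: wooden hand stamp, 44 mm across, 70 mm high; its centre
- mug_mid (a point): bystander: white mug, 76 mm across, 90 mm high; its centre
- bottle_mid (a point): bystander: yellow drinking bottle, 66 mm across, 210 mm high; its centre

How it is judged:
By the outcome, as a careful person would: the job done as asked, in the order asked, and still so for the second after the job is handed in, with the robot touching nothing.
It also fails if it takes over 45 s, if anything falls off the work surface, if the arm or the gripper's body presses on something with over 40 N, if the wrist force passes 120 N, or if a joint passes its speed limit or range.

ROBOT

A 6-joint arm with a two-finger parallel gripper is mounted at the origin on the work surface. World frame = base frame: x ahead of the robot, y to its left, z up, the work surface at z = 0. Lengths are in m, angles in rad, forces in N, time in s.
With the tool pointing down it reaches from about 0.35 to 0.775 m from the base axis. Payload 5.5 kg.
Tool frame: the origin (TCP) lies midway between the tips of the shut fingers; the grasp point (between the pads) lies 19 mm behind it; z points along the fingers, y is the line along which they close (so a half turn about z gives the same grasp; the last joint's range is limited). The gripper opens to 85 mm and grips with 20 to 120 N. Pads are 22 mm wide; open, the fingers measure 114 mm over their backs; the gripper's body (76 mm by 85 mm) begins 54 mm behind the grasp point. The pads swing forward as they close: fully open they stand 13 mm farther back than shut.
Start: joints at [1.022, 0.313, 0.046, 1.304, 0, 1.431], TCP at [0.229, 0.528, 0.231] pointing down, gripper open.
Joint ranges: [-2.76, 2.76], [-0.86, 1.69], [-1.03, 1.26], [-2.2, 2.34], [-1.47, 1.5], [-3.14, 3.14]. Speed limits (rad/s): [2.57, 2.57, 3.14, 3.14, 3.14, 3.14].

INTERFACE

Orientations are given as a unit quaternion [w, x, y, z].
In Python, from workcell import telemetry, imaging, env gives the robot as it stands. The module is installed in compiled form; this text tells all that it offers.
- The arm moves only by the tool step_arm, never from a script. Its argument "moves" is a list of rows, each a list of 3 entries, a list of its own where there are three numbers: the shift along the tool's x, y, z in mm, then the turn, a rotation vector about the tool's x, y, z in rad, then the finger opening in mm, from 0 to 85.4. A call has 1 to 8 rows; each row is the pose to reach, as a shift and turn from the pose commanded when the call began, along the tool's axes at that moment; what a row does not reach only later rows make up. A row lasts 1/12 s, in which the tool goes at most 41.7 mm and 7.16 degrees, less where a joint would pass 70% of its speed; a pose out of reach is approached as far as the arm can. A call with a gripper value outside its range is refused whole. The fingers move at their own pace and stop on an object; "grip_force" is the grip in N (left out, the last holds). Time passes only in rows, so rows that repeat a pose let the fingers close. It gives the time, the measured TCP pose, the force, the opening and the grip force at its end, in the units of the state.
- telemetry.get_state(): the state, without advancing time (a new reading comes with each control period).
- imaging.read_camera(name): name is "scene" or "top" or "wrist"; returns the picture (400x640x3 uint8, red, green, blue); there is no depth.
- imaging.camera_params(name): a dict with "camera_matrix" (3x3 intrinsics, pixels), "pose" (4x4, takes a point from camera to world coordinates). Camera axes: x right, y up, looking along -z (the intrinsics and any distortion apply to the point x, -y, -z); pixel columns grow to the right and rows downward; lengths in m; the calibration is good to about 2 mm. The wrist camera is an equidistant fisheye: a pixel r from the principal point sees the ray r / f radians off the axis. A picture is of the moment at which its call begins: read the wrist's pose just before it. camera_params takes no time and is no camera call; for the wrist camera it gives the pose at the moment of the call.
- env.hand_in(): hands the job in; it is judged then, once.
The state is a dict: "clock": time; "joint_pos": joint angles; "qvel": joint speeds; "tau": joint torques, N m; "tcp_pos": TCP position; "orientation": TCP orientation; "wrist_force": force on the tool from outside, world axes, zero at the start; "ft_torque": the same for the moment, N m; "finger_gap": finger opening in m; "grip_force": force on a finger pad.
Only numpy, scipy, OpenCV 4.12 (cv2) and the standard library are available. Lean on these libraries where they do the work, as an engineer would, in place of code of your own. Each camera call takes 0.05 s, during which the arm holds its last target. There are 200 camera calls.

## Working session

There is one attempt and no reset: what is moved stays moved. The work goes in short steps, Python scripts to look and compute and a tool call to move; the robot and the scene stay as the last step left them, time stands still between calls to the robot, and variables do not carry over. Pictures are saved under pics/ and viewed, at most 10 in all, crops included, and the job is handed in when it is done.

Besides the shell and the picture viewer there is one more tool, called after "Call:" by a JSON object that holds its "op" and its "data", one argument or row to a line. step_arm: Moves the arm, as the interface text tells. Its arguments: {"type":"object","properties":{"moves":{"type":"array"},"grip_force":{"type":"number"}},"required":["moves"]}

```bash
mkdir -p pics; cat > h.py <<'E'
import numpy as np, cv2
from workcell import telemetry, imaging, env
def save(n,f):
    im=imaging.read_camera(n); cv2.imwrite(f,im[:,:,::-1]); return im
def ray(n,u,v,P=None):
    p=P or imaging.camera_params(n); K=np.array(p["camera_matrix"]); T=np.array(p["pose"])
    a=(u-K[0,2])/K[0,0]; b=(v-K[1,2])/K[1,1]
    if n=="wrist":
        r=np.hypot(a,b); s=np.sin(r)/max(r,1e-9); d=np.array([a*s,-b*s,-np.cos(r)])
    else: d=np.array([a,-b,-1.])
    d=T[:3,:3]@d; return T[:3,3],d/np.linalg.norm(d)
def onz(n,u,v,z,P=None):
    o,d=ray(n,u,v,P); return o+d*(z-o[2])/d[2]
def tri(r1,r2):
    (o1,d1),(o2,d2)=r1,r2
    s,t=np.linalg.lstsq(np.c_[d1,-d2],o2-o1,rcond=None)[0]
    a,b=o1+s*d1,o2+t*d2; return (a+b)/2,np.linalg.norm(a-b)
E
python3 - <<'E'
from h import *
a=save("scene","pics/s.png");b=save("top","pics/t.png")
s=telemetry.get_state(); print(s)
for n in("scene","top","wrist"):
    p=imaging.camera_params(n);print(n,np.round(p["camera_matrix"],1).tolist(),np.round(p["pose"],3).tolist(),[k for k in p])
E
```

```text
{'clock': 0.1, 'joint_pos': array([ 1.02240741e+00,  3.13938866e-01,  4.51439754e-02,  1.30364924e+00,
       -3.85171431e-06,  1.43121195e+00]), 'qvel': array([-0.0020528 , -0.00117355,  0.0037034 , -0.00069231,  0.00060491,
       -0.00052606]), 'tau': array([ 2.88678792e-03, -4.81726670e+01,  2.99243402e+01,  1.27837146e-02,
       -8.04411889e-05,  7.41923088e-06]), 'tcp_pos': array([0.22833376, 0.52722829, 0.23051137]), 'orientation': array([-2.76042502e-04,  2.02981841e-01,  9.79182155e-01, -7.76286706e-04]), 'wrist_force': array([ 0.31481205, -0.13468737,  0.93771016]), 'ft_torque': array([ 0.02013489, -0.0174152 , -0.00208341]), 'grip_force': 0.0, 'finger_gap': 0.08583493914088687}
scene [[379.0, 0.0, 320.1], [0.0, 379.0, 198.5], [0.0, 0.0, 1.0]] [[0.696, -0.586, 0.416, 0.967], [0.718, 0.561, -0.411, -0.461], [0.008, 0.584, 0.811, 0.889], [0.0, 0.0, 0.0, 1.0]] ['camera_matrix', 'pose']
top [[403.6, 0.0, 320.1], [0.0, 403.6, 202.3], [0.0, 0.0, 1.0]] [[-0.021, 0.994, -0.105, 0.415], [-1.0, -0.02, 0.01, -0.043], [0.008, 0.105, 0.994, 1.249], [0.0, 0.0, 0.0, 1.0]] ['camera_matrix', 'pose']
wrist [[309.7, 0.0, 320.1], [0.0, 309.7, 200.6], [0.0, 0.0, 1.0]] [[0.398, -0.886, -0.238, 0.167], [0.918, 0.384, 0.104, 0.555], [-0.001, -0.26, 0.966, 0.372], [0.0, 0.0, 0.0, 1.0]] ['camera_matrix', 'pose']
```

View pics/s.png

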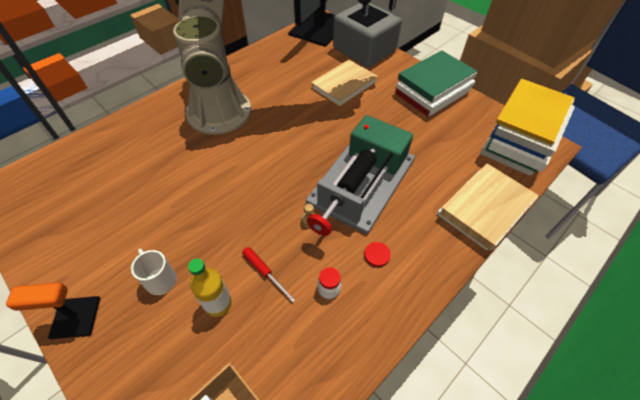

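View pics/t.png

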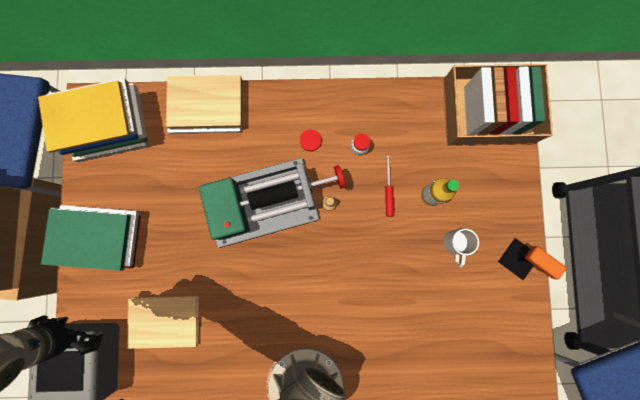

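The scene view shows the wheel at about (319,223), with the spare wheel at (377,254) and the jar at (329,283). In the top view the wheel is at (340,177), the shaft at about (323,182) and the stamp at (330,203), close to the wheel. I'll measure the wheel from both views.

```bash
python3 - <<'E'
from h import *
a=cv2.imread("pics/s.png");b=cv2.imread("pics/t.png")
def red(im,box):
    h=cv2.cvtColor(im,cv2.COLOR_BGR2HSV); m=(((h[...,0]<6)|(h[...,0]>174))&(h[...,1]>170)&(h[...,2]>70)).astype(np.uint8)
    k=np.zeros_like(m); x0,y0,x1,y1=box; k[y0:y1,x0:x1]=1; return m*k
ms=red(a,(295,200,345,245)); mt=red(b,(325,155,355,195))
for m in(ms,mt):
    c=max(cv2.findContours(m,0,1)[0],key=cv2.contourArea); print(cv2.contourArea(c),cv2.boundingRect(c),cv2.minAreaRect(c),cv2.fitEllipse(c))
A=cv2.resize(a[185:255,280:370],None,fx=5,fy=5,interpolation=2); B=cv2.resize(b[140:210,300:360],None,fx=5,fy=5,interpolation=2)
cv2.imwrite("pics/c.png",np.hstack([A,B]))
# shaft/base directions from the top: base-plate & rails; rough points
for n,u,v,z in[("top",340,177,.124),("top",310,184,.09),("top",330,203,.07),("top",311,140,.014),("top",361,140,.07),("top",390,200,.015),("top",440,195,.1),("top",461,241,.09)]: print(u,v,onz(n,u,v,z).round(3))
cs=[max(cv2.findContours(m,0,1)[0],key=cv2.contourArea) for m in (ms,mt)]
(u1,v1),(u2,v2)=[cv2.minAreaRect(c)[0] for c in cs]
print(tri(ray("scene",u1,v1),ray("top",u2,v2)))
E
```

```text
338.0 (307, 214, 25, 22) ((318.79052734375, 223.9932403564453), (26.388214111328125, 16.04217529296875), 35.53767776489258) ((319.11260986328125, 224.2752227783203), (16.083049774169922, 27.3552188873291), 126.0129165649414)
109.0 (334, 166, 11, 22) ((339.4411926269531, 176.2647247314453), (22.070741653442383, 7.033533096313477), 75.96376037597656) ((339.5887756347656, 176.6755828857422), (6.4066267013549805, 24.267532348632812), 163.80001831054688)
340 177 [ 0.604 -0.112  0.124]
310 184 [ 0.591 -0.027  0.09 ]
330 203 [ 0.536 -0.084  0.07 ]
311 140 [ 0.741 -0.032  0.014]
361 140 [ 0.724 -0.181  0.07 ]
390 200 [ 0.548 -0.271  0.015]
440 195 [ 0.55 -0.4   0.1 ]
461 241 [ 0.417 -0.457  0.09 ]
(array([ 0.61169942, -0.11289931,  0.09091943]), np.float64(0.00015176722810022694))
```

View pics/c.png

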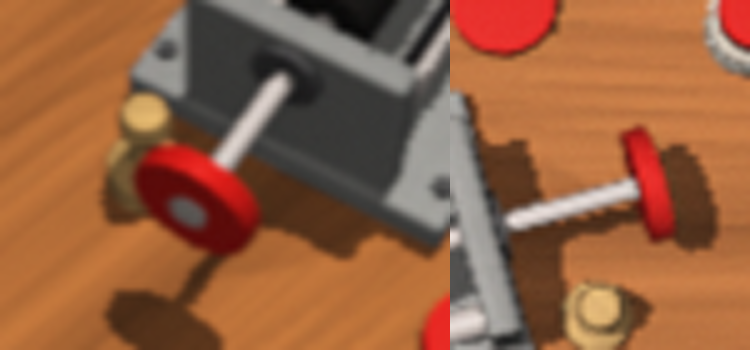

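The right crop (top view) shows the shaft running from about (312,184.6) at the cheek to (337.4,177.6) at the wheel. The triangulated wheel centre height is 0.091 m, against 0.090 expected. Next I'll get the shaft direction and the shift to a hover pose.

```bash
cat >> h.py <<'E'
from scipy.spatial.transform import Rotation as R
def Rt(q): return R.from_quat([q[1],q[2],q[3],q[0]])
def goal(p,yaw,cp=None,cq=None):
    """tool shift (mm) and rotvec to p with tool down and tool y at world angle yaw (deg)"""
    s=telemetry.get_state(); cp=s["tcp_pos"] if cp is None else cp; C=Rt(s["orientation"] if cq is None else cq)
    y=np.radians(yaw); Y=np.array([np.cos(y),np.sin(y),0]); Z=np.array([0,0,-1.]); X=np.cross(Y,Z)
    G=R.from_matrix(np.c_[X,Y,Z])
    return (C.inv().apply(np.array(p)-cp)*1e3).round(1),(C.inv()*G).as_rotvec().round(4)
E
python3 - <<'E'
from h import *
b=cv2.imread("pics/t.png"); c=b[174:190,312:336]; h=cv2.cvtColor(c,cv2.COLOR_BGR2HSV)
m=(h[...,1]<60)&(h[...,2]>140); v,u=np.nonzero(m); l=cv2.fitLine(np.c_[u+312,v+174].astype(np.float32),2,0,.01,.01).ravel(); print(l,m.sum())
p0=onz("top",l[2]-12*l[0],l[3]-12*l[1],.093);p1=onz("top",l[2]+12*l[0],l[3]+12*l[1],.093);d=p0-p1 if p0[1]>p1[1] else p1-p0; d/=np.linalg.norm(d)
print(p0,p1,d,np.degrees(np.arctan2(d[1],d[0])))
# plate edges angle via green housing + base
hh=cv2.cvtColor(b,cv2.COLOR_BGR2HSV); g=((hh[...,0]>60)&(hh[...,0]<95)&(hh[...,1]>100)).astype(np.uint8); g[:, :195]=0;g[:,260:]=0;g[:170]=0;g[260:]=0
print(cv2.minAreaRect(max(cv2.findContours(g,0,1)[0],key=cv2.contourArea)))
for w in (104.,): print(goal([.611,-.113,.215],w,[.229,.528,.231]))
E
```

```text
[ 9.6282935e-01 -2.7011037e-01  3.2343958e+02  1.8070329e+02] 91
[ 0.59048508 -0.03236472  0.093     ] [ 0.6081356  -0.09972095  0.093     ] [-0.25348843  0.96733842  0.        ] 104.68403599838359
((223.55780029296875, 208.44058227539062), (56.06890869140625, 37.872100830078125), 75.17352294921875)
(array([-605.3, -436.3,   16.6]), array([-0.0015, -0.0008, -0.6532]))
```

Call:
{"op": "step_arm", "data": {
  "moves": [
    [[-605,-436,16],[0,0,-0.658],30],
    [[-605,-436,16],[0,0,-0.658],30],
    [[-605,-436,16],[0,0,-0.658],30],
    [[-605,-436,16],[0,0,-0.658],30],
    [[-605,-436,16],[0,0,-0.658],30],
    [[-605,-436,16],[0,0,-0.658],30],
    [[-605,-436,16],[0,0,-0.658],30],
    [[-605,-436,16],[0,0,-0.658],30]
  ],
  "grip_force": 20
}}

```text
clock: 0.77
tcp_pos: [0.3907, 0.2554, 0.2244]
orientation: [-0.0, -0.125, 0.992, -0.0]
wrist_force: [-0.1, 1.2, -0.2]
finger_gap: 0.0305
grip_force: 0.0
```

```bash
python3 - <<'E'
from h import *
s=telemetry.get_state();print(s["clock"],s["tcp_pos"],s["joint_pos"],goal([.611,-.113,.215],104.3))
E
```

```text
0.7667 [0.39069578 0.25537631 0.22436554] [ 4.06638797e-01  1.06799192e-01 -2.32050317e-01  1.23222459e+00
  7.33620460e-05  1.56597238e-01] (array([-122.3, -411.4,    9.3]), array([ 0.    , -0.0003,  0.0005]))
```

Call:
{"op": "step_arm", "data": {
  "moves": [
    [[-122,-411,9],[0,0,0],30],
    [[-122,-411,9],[0,0,0],30],
    [[-122,-411,9],[0,0,0],30],
    [[-122,-411,9],[0,0,0],30],
    [[-122,-411,9],[0,0,0],30],
    [[-122,-411,9],[0,0,0],30],
    [[-122,-411,9],[0,0,0],30],
    [[-122,-411,9],[0,0,0],30]
  ]
}}

```text
clock: 1.43
tcp_pos: [0.5615, -0.0311, 0.2172]
orientation: [-0.0, -0.124, 0.992, 0.0]
wrist_force: [0.8, 2.5, 0.4]
finger_gap: 0.03
grip_force: 0.0
```

```bash
python3 - <<'E'
from h import *
s=telemetry.get_state();print(s["clock"],s["tcp_pos"],s["joint_pos"],s["wrist_force"],goal([.611,-.113,.20],104.3))
E
```

```text
1.4333 [ 0.56154951 -0.03107985  0.21719004] [-1.98135452e-01  2.93383229e-01 -1.58384927e-02  1.26217223e+00
  2.14941476e-04 -4.46942166e-01] [0.82332196 2.45101995 0.42211332] (array([-27.8, -91.6,  17.1]), array([ 0.0005, -0.0004, -0.0008]))
```

Call:
{"op": "step_arm", "data": {
  "moves": [
    [[-28,-92,7],[0,0,0],30],
    [[-28,-92,7],[0,0,0],30],
    [[-28,-92,7],[0,0,0],30],
    [[-28,-92,7],[0,0,0],30],
    [[-28,-92,7],[0,0,0],30],
    [[-28,-92,7],[0,0,0],30]
  ]
}}

```text
clock: 1.93
tcp_pos: [0.6101, -0.1101, 0.2103]
orientation: [-0.001, -0.125, 0.992, 0.001]
wrist_force: [-0.7, 0.8, 0.5]
finger_gap: 0.0301
grip_force: 0.0
```

```bash
python3 - <<'E'
from h import *
import pickle
s=telemetry.get_state();P=imaging.camera_params("wrist");im=save("wrist","pics/w1.png");pickle.dump(P,open("w1.pkl","wb"))
print(s["clock"],s["tcp_pos"],s["wrist_force"])
cv2.imwrite("pics/w1v.png",im[:,:,::-1])
E
```

```text
1.9333 [ 0.61006705 -0.11008691  0.21034073] [-0.72926097  0.82735209  0.54678406]
```

View pics/w1.png

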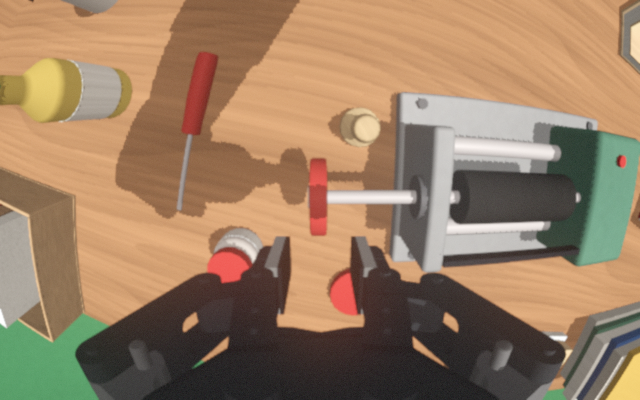

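The wrist view shows the wheel edge-on at columns 310–327, rows 158–235. The shaft is at row 197, and the fingers straddle column 320.

```bash
python3 - <<'E'
from h import *
import pickle
P=pickle.load(open("w1.pkl","rb")); a=cv2.imread("pics/w1.png")
h=cv2.cvtColor(a,cv2.COLOR_BGR2HSV); m=(((h[...,0]<7)|(h[...,0]>173))&(h[...,1]>150)&(h[...,2]>60)).astype(np.uint8)
m[:150]=0;m[242:]=0;m[:,:300]=0;m[:,335:]=0
c=max(cv2.findContours(m,0,1)[0],key=cv2.contourArea);r=cv2.boundingRect(c);print(r,cv2.minAreaRect(c))
for v in(160,170,180,190,200,210,220,230): print(v,np.nonzero(m[v])[0][[0,-1]])
k=(h[...,1]<50)&(h[...,2]>150);k[:185]=0;k[208:]=0;k[:,:332]=0;k[:,408:]=0
v,u=np.nonzero(k);l=cv2.fitLine(np.c_[u,v].astype(np.float32),2,0,.01,.01).ravel();print(l)
q=lambda u:l[3]+(u-l[2])*l[1]/l[0]
A=onz("wrist",335,q(335),.092,P);B=onz("wrist",405,q(405),.092,P);d=B-A;print(A,B,np.degrees(np.arctan2(d[1],d[0])))
cu=r[0]+r[2]/2-.5
for z in(.09,.124): print(z,onz("wrist",cu,q(cu),z,P))
# tri of wheel middle with the scene and top rays
for n,uv in(("scene",(318.8,224.)),("top",(339.5,176.4))): print(n,tri(ray("wrist",cu,(r[1]+r[3]/2-.5),P),ray(n,*uv)))
w=onz("wrist",cu,q(cu),.09,P); 
for yaw in (104.3,): print(goal([w[0],w[1],.101],yaw))
E
```

```text
(309, 159, 18, 76) ((317.5, 196.5), (75.0, 17.0), 90.0)
160 [311 324]
170 [310 326]
180 [309 326]
190 [310 325]
200 [310 324]
210 [310 325]
220 [310 325]
230 [311 325]
[ 9.9998248e-01 -5.9201620e-03  3.6990137e+02  1.9675391e+02]
[ 0.60695564 -0.09597727  0.092     ] [ 0.59107531 -0.03556485  0.092     ] 104.72788331482084
0.09 [ 0.61129332 -0.11053035  0.09      ]
0.124 [ 0.60278883 -0.11242703  0.124     ]
scene (array([ 0.61083774, -0.11118512,  0.08837877]), np.float64(0.0014189906300981847))
top (array([ 0.60871419, -0.11181629,  0.10168887]), np.float64(0.0018982430543907857))
(array([ -1. ,  -1.1, 109.7]), array([ 0.0008, -0.0005,  0.0011]))
```

Call:
{"op": "step_arm", "data": {
  "moves": [
    [[-1,-1.5,25],[0,0,-0.006],42],
    [[-1,-1.5,50],[0,0,-0.006],42],
    [[-1,-1.5,60],[0,0,-0.006],42],
    [[-1,-1.5,60],[0,0,-0.006],42],
    [[-1,-1.5,60],[0,0,-0.006],42],
    [[-1,-1.5,60],[0,0,-0.006],42]
  ]
}}

```text
clock: 2.48
tcp_pos: [0.6129, -0.1121, 0.1523]
orientation: [0.001, -0.128, 0.992, -0.0]
wrist_force: [-0.7, -0.2, -0.1]
finger_gap: 0.0418
grip_force: 0.0
```

```bash
python3 - <<'E'
from h import *
import pickle
s=telemetry.get_state();P=imaging.camera_params("wrist");im=save("wrist","pics/w2.png");pickle.dump(P,open("w2.pkl","wb"))
print(s["clock"],s["tcp_pos"],s["wrist_force"],s["finger_gap"])
h=cv2.cvtColor(im,cv2.COLOR_RGB2HSV); m=(((h[...,0]<7)|(h[...,0]>173))&(h[...,1]>150)&(h[...,2]>60)).astype(np.uint8)
m[:,:290]=0;m[:,345:]=0;m[:110]=0
n,L,S,C=cv2.connectedComponentsWithStats(m);print(S,C)
E
```

```text
2.4833 [ 0.61290916 -0.11205207  0.1522875 ] [-0.66362001 -0.15653541 -0.08146586] 0.041805486796363485
[[     0      0    640    400 253664]
 [   311    166     23     96   2028]
 [   333    296     12     34    308]] [[319.45791677 199.25180948]
 [321.74358974 213.08086785]
 [339.38636364 314.48376623]]
```

View pics/w2.png

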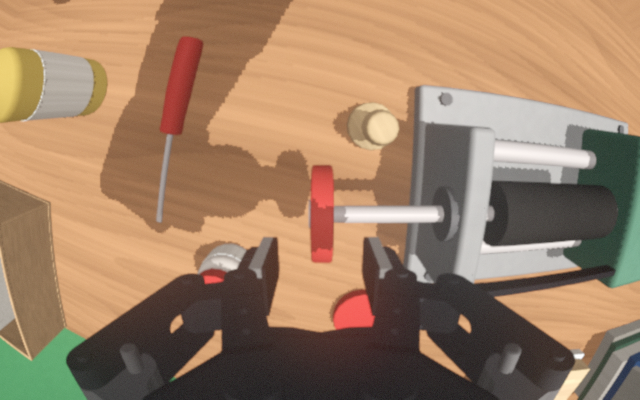

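The wheel is now at columns 311–333 (mid 321.7), and the finger pads' mid is about 320. So the wheel is centred to about 1 mm, slightly to the inward side (+tool y). I'll descend.

Call:
{"op": "step_arm", "data": {
  "moves": [
    [[-1,1,15],[0,0,0],42],
    [[-1,1,30],[0,0,0],42],
    [[-1,1,42],[0,0,0],42],
    [[-1,1,50],[0,0,0],42],
    [[-1,1,50],[0,0,0],42],
    [[-1,1,50],[0,0,0],42]
  ]
}}

```text
clock: 3.03
tcp_pos: [0.6133, -0.1113, 0.1012]
orientation: [0.0, -0.127, 0.992, -0.0]
wrist_force: [0.2, 0.0, 0.7]
finger_gap: 0.0422
grip_force: 0.0
```

```bash
python3 - <<'E'
from h import *
s=telemetry.get_state();im=save("wrist","pics/w3.png")
print(s["clock"],s["tcp_pos"],s["wrist_force"],s["finger_gap"])
cv2.imwrite("pics/w3c.png",im[120:400,150:500,::-1])
E
```

```text
3.0333 [ 0.61327197 -0.11134267  0.10121219] [0.18455188 0.0012029  0.72179036] 0.04216040211047873
```

View pics/w3c.png

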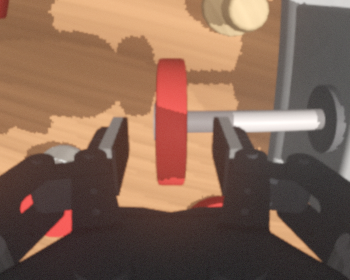

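The pads' mid is at crop column 170 and the wheel's mid at 171.5, so the wheel is centred between the pads. I'll close on the rim.

Call:
{"op": "step_arm", "data": {
  "moves": [
    [[0,0.5,0],[0,0,0],20],
    [[0,0.5,0],[0,0,0],16],
    [[0,0.5,0],[0,0,0],10],
    [[0,0.5,0],[0,0,0],10],
    [[0,0.5,0],[0,0,0],10],
    [[0,0.5,0],[0,0,0],10]
  ],
  "grip_force": 20
}}

```text
clock: 3.58
tcp_pos: [0.6135, -0.111, 0.1017]
orientation: [0.001, -0.127, 0.992, -0.0]
wrist_force: [-0.6, -0.2, 5.8]
finger_gap: 0.0137
grip_force: 22.3
```

Call:
{"op": "step_arm", "data": {
  "moves": [
    [[0,0.7,0],[0,0,0],10],
    [[0,1.4,0],[0,0,0],10],
    [[0,2,0],[0,0,0],10]
  ]
}}

```text
clock: 3.83
tcp_pos: [0.6132, -0.1096, 0.1017]
orientation: [0.001, -0.127, 0.992, -0.001]
wrist_force: [-1.1, -2.2, 4.8]
finger_gap: 0.0137
grip_force: 22.3
```

```bash
cat >> h.py <<'E'
def st():
    s=telemetry.get_state(); C=Rt(s["orientation"]); yy=np.radians(104.7); d=np.array([np.cos(yy),np.sin(yy),0])
    print("t%.2f along %.2f across %.2f z %.2f | F tool %s along %.2f z %.2f| gap %.2f g %.1f"%(s["clock"],s["tcp_pos"]@d*1e3,s["tcp_pos"]@[d[1],-d[0],0]*1e3,s["tcp_pos"][2]*1e3,C.inv().apply(s["wrist_force"]).round(1),s["wrist_force"]@d,s["wrist_force"][2],s["finger_gap"]*1e3,s["grip_force"]))
E
python3 -c "from h import *;st()"
```

```text
t3.83 along -261.62 across 565.29 z 101.68 | F tool [ 1.6 -1.9 -4.8] along -1.84 z 4.76| gap 13.68 g 22.3
```

Call:
{"op": "step_arm", "data": {
  "moves": [
    [[0,0.8,0],[0,0,0],10],
    [[0,1.6,0],[0,0,0],10],
    [[0,2.4,0],[0,0,0],10]
  ]
}}

```text
clock: 4.08
tcp_pos: [0.6126, -0.1073, 0.1017]
orientation: [0.001, -0.127, 0.992, -0.001]
wrist_force: [0.2, -1.3, 5.1]
finger_gap: 0.0133
grip_force: 22.3
```

Call:
{"op": "step_arm", "data": {
  "moves": [
    [[0,0.8,0],[0,0,0],10],
    [[0,1.6,0],[0,0,0],10],
    [[0,2.4,0],[0,0,0],10]
  ]
}}

```text
clock: 4.33
tcp_pos: [0.612, -0.105, 0.1017]
orientation: [0.001, -0.127, 0.992, -0.001]
wrist_force: [-0.3, -2.7, 4.7]
finger_gap: 0.0132
grip_force: 22.3
```

Call:
{"op": "step_arm", "data": {
  "moves": [
    [[0,0.8,0],[0,0,0],10],
    [[0,1.6,0],[0,0,0],10],
    [[0,2.4,0],[0,0,0],10]
  ]
}}

```text
clock: 4.58
tcp_pos: [0.6114, -0.1026, 0.1017]
orientation: [0.001, -0.127, 0.992, -0.001]
wrist_force: [-0.5, -1.3, 5.3]
finger_gap: 0.0137
grip_force: 22.3
```

Call:
{"op": "step_arm", "data": {
  "moves": [
    [[0,0.8,0],[0,0,0],10],
    [[0,1.6,0],[0,0,0],10],
    [[0,2.4,0],[0,0,0],10]
  ]
}}

```text
clock: 4.83
tcp_pos: [0.6108, -0.1003, 0.1017]
orientation: [0.001, -0.127, 0.992, -0.001]
wrist_force: [-0.7, -0.9, 4.7]
finger_gap: 0.0135
grip_force: 22.3
```

Call:
{"op": "step_arm", "data": {
  "moves": [
    [[0,0.8,0],[0,0,0],10],
    [[0,1.6,0],[0,0,0],10],
    [[0,2.4,0],[0,0,0],10]
  ]
}}

```text
clock: 5.08
tcp_pos: [0.6102, -0.098, 0.1017]
orientation: [0.001, -0.127, 0.992, -0.001]
wrist_force: [-0.5, -1.4, 4.7]
finger_gap: 0.0135
grip_force: 22.3
```

Call:
{"op": "step_arm", "data": {
  "moves": [
    [[0,0.8,0],[0,0,0],10],
    [[0,1.6,0],[0,0,0],10],
    [[0,2.4,0],[0,0,0],10]
  ]
}}

```text
clock: 5.33
tcp_pos: [0.6096, -0.0957, 0.1017]
orientation: [0.001, -0.127, 0.992, -0.001]
wrist_force: [-0.8, -1.8, 5.7]
finger_gap: 0.0137
grip_force: 22.3
```

Call:
{"op": "step_arm", "data": {
  "moves": [
    [[0,0.8,0],[0,0,0],10],
    [[0,1.6,0],[0,0,0],10],
    [[0,2.4,0],[0,0,0],10]
  ]
}}

```text
clock: 5.58
tcp_pos: [0.6094, -0.0948, 0.1017]
orientation: [0.001, -0.127, 0.992, -0.002]
wrist_force: [1.4, -9.5, 3.7]
finger_gap: 0.0133
grip_force: 22.2
```

Contact at about 9.5 N, so I'll hold there.

Call:
{"op": "step_arm", "data": {
  "moves": [
    [[0,0,0],[0,0,0],10],
    [[0,0,0],[0,0,0],10],
    [[0,0,0],[0,0,0],10],
    [[0,0,0],[0,0,0],10]
  ]
}}

```text
clock: 5.92
tcp_pos: [0.6094, -0.0949, 0.1017]
orientation: [0.001, -0.127, 0.992, -0.002]
wrist_force: [0.3, -7.1, 4.8]
finger_gap: 0.0135
grip_force: 22.3
```

```bash
python3 -c "from h import *;st()"
```

```text
t5.92 along -246.40 across 565.38 z 101.70 | F tool [ 1.5 -6.9 -4.8] along -6.90 z 4.79| gap 13.46 g 22.3
```

Call:
{"op": "step_arm", "data": {
  "moves": [
    [[0,0.4,0],[0,0,0],10],
    [[0,0.4,0],[0,0,0],10],
    [[0,0.4,0],[0,0,0],10],
    [[0,0.4,0],[0,0,0],10],
    [[0,0.4,0],[0,0,0],10],
    [[0,0.4,0],[0,0,0],10],
    [[0,0.4,0],[0,0,0],10],
    [[0,0.4,0],[0,0,0],10]
  ]
}}

```text
clock: 6.58
tcp_pos: [0.6094, -0.0948, 0.1017]
orientation: [0.001, -0.126, 0.992, -0.002]
wrist_force: [0.8, -8.6, 5.0]
finger_gap: 0.0134
grip_force: 22.3
```

```bash
python3 -c "from h import *;st()"
```

```text
t6.58 along -246.36 across 565.37 z 101.68 | F tool [ 1.4 -8.5 -4.9] along -8.48 z 4.98| gap 13.37 g 22.3
```

Call:
{"op": "step_arm", "data": {
  "moves": [
    [[0,-1,0],[0,0,0],10],
    [[0,-3,0],[0,0,0],10],
    [[0,-5,0],[0,0,0],10],
    [[0,-7,0],[0,0,0],10],
    [[0,-9,0],[0,0,0],10],
    [[0,-11,0],[0,0,0],10],
    [[0,-13,0],[0,0,0],10],
    [[0,-14.5,0],[0,0,0],10]
  ]
}}

```text
clock: 7.25
tcp_pos: [0.6122, -0.1059, 0.1017]
orientation: [0.001, -0.127, 0.992, 0.0]
wrist_force: [-1.2, 1.6, 8.2]
finger_gap: 0.0138
grip_force: 22.7
```

```bash
python3 -c "from h import *;st()"
```

```text
t7.25 along -257.74 across 565.31 z 101.66 | F tool [ 0.7  1.9 -8.2] along 1.86 z 8.21| gap 13.79 g 22.7
```

Call:
{"op": "step_arm", "data": {
  "moves": [
    [[0,-0.8,0],[0,0,0],10],
    [[0,-1.6,0],[0,0,0],10],
    [[0,-2.4,0],[0,0,0],10]
  ]
}}

```text
clock: 7.5
tcp_pos: [0.6128, -0.1081, 0.1017]
orientation: [0.001, -0.127, 0.992, 0.0]
wrist_force: [-1.6, 1.6, 7.8]
finger_gap: 0.0139
grip_force: 22.7
```

```bash
python3 -c "from h import *;st()"
```

```text
t7.50 along -260.05 across 565.31 z 101.66 | F tool [ 1.2  2.  -7.8] along 2.00 z 7.77| gap 13.95 g 22.7
```

Call:
{"op": "step_arm", "data": {
  "moves": [
    [[0,-0.8,0],[0,0,0],10],
    [[0,-1.6,0],[0,0,0],10],
    [[0,-2.4,0],[0,0,0],10]
  ]
}}

```text
clock: 7.75
tcp_pos: [0.6133, -0.1104, 0.1017]
orientation: [0.001, -0.127, 0.992, 0.0]
wrist_force: [-0.4, 2.2, 7.6]
finger_gap: 0.0138
grip_force: 22.7
```

Call:
{"op": "step_arm", "data": {
  "moves": [
    [[0,-0.8,0],[0,0,0],10],
    [[0,-1.6,0],[0,0,0],10],
    [[0,-2.4,0],[0,0,0],10]
  ]
}}

```text
clock: 8.0
tcp_pos: [0.614, -0.1127, 0.1017]
orientation: [0.001, -0.127, 0.992, 0.0]
wrist_force: [-1.4, 1.3, 7.9]
finger_gap: 0.0133
grip_force: 22.7
```

Call:
{"op": "step_arm", "data": {
  "moves": [
    [[0,-0.8,0],[0,0,0],10],
    [[0,-1.6,0],[0,0,0],10],
    [[0,-2.4,0],[0,0,0],10]
  ]
}}

```text
clock: 8.25
tcp_pos: [0.6145, -0.115, 0.1017]
orientation: [0.001, -0.127, 0.992, 0.0]
wrist_force: [-1.8, 2.1, 8.0]
finger_gap: 0.0132
grip_force: 22.8
```

Call:
{"op": "step_arm", "data": {
  "moves": [
    [[0,-0.8,0],[0,0,0],10],
    [[0,-1.6,0],[0,0,0],10],
    [[0,-2.4,0],[0,0,0],10]
  ]
}}

```text
clock: 8.5
tcp_pos: [0.6146, -0.1153, 0.1016]
orientation: [0.001, -0.128, 0.992, 0.002]
wrist_force: [-3.0, 9.7, 10.9]
finger_gap: 0.0137
grip_force: 23.4
```

Call:
{"op": "step_arm", "data": {
  "moves": [
    [[0,0.2,0],[0,0,0],10],
    [[0,0.2,0],[0,0,0],10],
    [[0,0.2,0],[0,0,0],10],
    [[0,0.2,0],[0,0,0],10],
    [[0,0.2,0],[0,0,0],10],
    [[0,0.2,0],[0,0,0],10],
    [[0,0.2,0],[0,0,0],10],
    [[0,0.2,0],[0,0,0],10]
  ]
}}

```text
clock: 9.17
tcp_pos: [0.6146, -0.1153, 0.1016]
orientation: [0.001, -0.128, 0.992, 0.002]
wrist_force: [-2.0, 6.9, 9.8]
finger_gap: 0.0136
grip_force: 23.1
```

```bash
python3 -c "from h import *;st()"
```

```text
t9.17 along -267.47 across 565.24 z 101.64 | F tool [ 0.2  7.2 -9.8] along 7.19 z 9.81| gap 13.56 g 23.1
```

Call:
{"op": "step_arm", "data": {
  "moves": [
    [[0,-0.3,0],[0,0,0],10],
    [[0,-0.3,0],[0,0,0],10],
    [[0,-0.3,0],[0,0,0],10],
    [[0,-0.3,0],[0,0,0],10],
    [[0,-0.3,0],[0,0,0],10],
    [[0,-0.3,0],[0,0,0],10],
    [[0,-0.3,0],[0,0,0],10]
  ]
}}

```text
clock: 9.75
tcp_pos: [0.6146, -0.1153, 0.1016]
orientation: [0.001, -0.128, 0.992, 0.002]
wrist_force: [-1.5, 7.9, 9.6]
finger_gap: 0.0135
grip_force: 23.2
```

```bash
python3 -c "from h import *;st()"
```

```text
t9.75 along -267.48 across 565.22 z 101.65 | F tool [-0.6  8.1 -9.6] along 8.03 z 9.61| gap 13.52 g 23.2
```

Call:
{"op": "step_arm", "data": {
  "moves": [
    [[0,2,0],[0,0,0],10],
    [[0,4,0],[0,0,0],10],
    [[0,6,0],[0,0,0],10],
    [[0,8,0],[0,0,0],10],
    [[0,10,0],[0,0,0],10],
    [[0,11.3,0],[0,0,0],10],
    [[0,11.3,0],[0,0,0],10],
    [[0,11.3,0],[0,0,0],10]
  ]
}}

```text
clock: 10.42
tcp_pos: [0.6125, -0.1071, 0.1017]
orientation: [0.001, -0.127, 0.992, -0.0]
wrist_force: [-0.2, -1.0, 7.6]
finger_gap: 0.0132
grip_force: 22.6
```

```bash
python3 -c "from h import *;st()"
```

```text
t10.42 along -258.98 across 565.31 z 101.68 | F tool [ 0.4 -0.9 -7.6] along -0.90 z 7.56| gap 13.20 g 22.6
```

Call:
{"op": "step_arm", "data": {
  "moves": [
    [[0,1,0],[0,0,0],10],
    [[0,2.1,0],[0,0,0],10],
    [[0,2.1,0],[0,0,0],10],
    [[0,2.1,0],[0,0,0],10]
  ]
}}

```text
clock: 10.75
tcp_pos: [0.612, -0.1052, 0.1017]
orientation: [0.001, -0.127, 0.992, -0.0]
wrist_force: [-0.8, -0.2, 7.5]
finger_gap: 0.0136
grip_force: 22.6
```

```bash
python3 -c "from h import *;st()"
```

```text
t10.75 along -257.07 across 565.29 z 101.66 | F tool [ 0.9  0.  -7.5] along 0.04 z 7.48| gap 13.56 g 22.6
```

Call:
{"op": "step_arm", "data": {
  "moves": [
    [[0,0.2,0],[0,0,0],10],
    [[0,0.2,0],[0,0,0],10],
    [[0,0.2,0],[0,0,0],10]
  ]
}}

```text
clock: 11.0
tcp_pos: [0.612, -0.1052, 0.1017]
orientation: [0.001, -0.127, 0.992, -0.0]
wrist_force: [-1.3, -0.9, 6.1]
finger_gap: 0.0137
grip_force: 22.5
```

```bash
cat >> h.py <<'E'
def wheel():
    """wheel edge columns in the wrist view -> place along shaft (mm)"""
    P=imaging.camera_params("wrist"); im=imaging.read_camera("wrist")
    h=cv2.cvtColor(im,cv2.COLOR_RGB2HSV); m=((h[...,0]<7)|(h[...,0]>173))&(h[...,1]>150)&(h[...,2]>60)
    yy=np.radians(104.7); d=np.array([np.cos(yy),np.sin(yy),0]); o=[]
    for v in range(185,235,5):
        u=np.nonzero(m[v,290:350])[0]+290
        if len(u): o.append([v,u[0],u[-1]])
    print(o); c=np.median([(a+b)/2 for _,a,b in o]); print("wheel col",c,"along at z.124:",onz("wrist",c,210,.124,P)@d*1e3)
E
python3 -c "from h import *;st();wheel()"
```

```text
t11.00 along -257.02 across 565.33 z 101.68 | F tool [ 1.5 -0.5 -6.1] along -0.53 z 6.10| gap 13.74 g 22.5
[[185, np.int64(307), np.int64(333)], [190, np.int64(307), np.int64(334)], [195, np.int64(306), np.int64(335)], [200, np.int64(306), np.int64(335)], [205, np.int64(305), np.int64(335)], [210, np.int64(305), np.int64(335)], [215, np.int64(305), np.int64(335)], [220, np.int64(306), np.int64(335)], [225, np.int64(306), np.int64(335)], [230, np.int64(306), np.int64(335)]]
wheel col 320.5 along at z.124: -255.31954858868167
```

Call:
{"op": "step_arm", "data": {
  "moves": [
    [[0,0.1,0],[0,0,0],15],
    [[0,0.1,0],[0,0,0],18],
    [[0,0.1,0],[0,0,0],22],
    [[0,0.1,0],[0,0,0],30],
    [[0,0.1,0],[0,0,0],40],
    [[0,0.1,0],[0,0,0],40],
    [[0,0.1,0],[0,0,0],40]
  ]
}}

```text
clock: 11.63
tcp_pos: [0.6112, -0.1046, 0.1004]
orientation: [-0.0, -0.127, 0.992, 0.0]
wrist_force: [0.1, 0.2, -0.2]
finger_gap: 0.0399
grip_force: 0.0
```

```bash
python3 -c "from h import *;st();wheel()"
```

```text
t11.63 along -256.25 across 564.64 z 100.40 | F tool [-0.2  0.2  0.2] along 0.17 z -0.20| gap 39.94 g 0.0
[[185, np.int64(306), np.int64(332)], [190, np.int64(305), np.int64(333)], [195, np.int64(305), np.int64(333)], [200, np.int64(304), np.int64(334)], [205, np.int64(304), np.int64(334)], [210, np.int64(304), np.int64(333)], [215, np.int64(304), np.int64(333)], [220, np.int64(304), np.int64(334)], [225, np.int64(304), np.int64(333)], [230, np.int64(305), np.int64(334)]]
wheel col 319.0 along at z.124: -255.2103004315286
```

The wheel stayed put on release, within about 0.1 mm. I'll retreat straight up.

Call:
{"op": "step_arm", "data": {
  "moves": [
    [[0,0,-10],[0,0,0],40],
    [[0,0,-30],[0,0,0],40],
    [[0,0,-60],[0,0,0],40],
    [[0,0,-90],[0,0,0],40],
    [[0,0,-110],[0,0,0],40],
    [[0,0,-110],[0,0,0],40],
    [[0,0,-110],[0,0,0],40]
  ]
}}

```text
clock: 12.27
tcp_pos: [0.6124, -0.105, 0.213]
orientation: [0.002, -0.127, 0.992, -0.001]
wrist_force: [0.2, -0.3, -0.3]
finger_gap: 0.04
grip_force: 0.0
```

```bash
python3 - <<'E'
from h import *
st();save("wrist","pics/w9.png");wheel()
E
```

```text
t12.27 along -256.96 across 565.67 z 212.98 | F tool [-0.1 -0.3  0.3] along -0.34 z -0.28| gap 40.00 g 0.0
[[185, np.int64(312), np.int64(328)], [190, np.int64(312), np.int64(327)], [195, np.int64(312), np.int64(327)], [200, np.int64(312), np.int64(327)], [205, np.int64(312), np.int64(327)], [210, np.int64(312), np.int64(328)], [215, np.int64(312), np.int64(327)], [220, np.int64(312), np.int64(327)], [225, np.int64(312), np.int64(327)], [230, np.int64(313), np.int64(326)]]
wheel col 319.5 along at z.124: -255.59163544201186
```

View pics/w9.png

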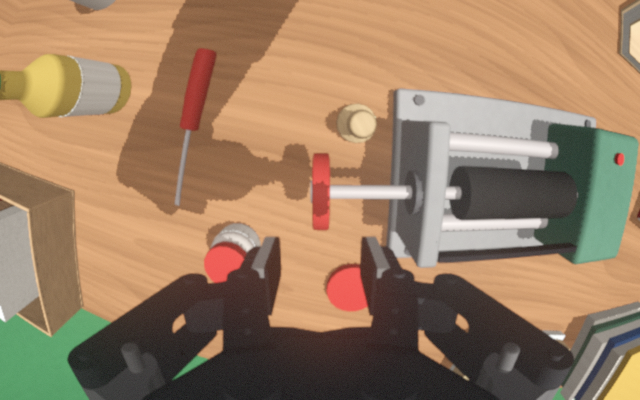

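The view shows the wheel standing free at columns 312–327, the gripper clear above it, and the stamp, spare wheel, jar and screwdriver undisturbed. I'm handing in the job.

```bash
python3 -c "from h import *;print(env.hand_in())"
```

```text
the job is handed in; nothing more can be done
None
```

I pushed the shaft in to its inner stop and pulled it out to its outer stop, with about 8 N measured in each hold (peak reading about 10 N). The float came to 21.1 mm. I set the shaft half-way to within about 0.1 mm by the arm's reading, released it, and handed in the job with the gripper clear and the other things in place.

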